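# Lock the parts chest

## Robot

A 6-joint arm with a two-finger parallel gripper is mounted at the origin on the work surface. World frame = base frame: x ahead of the robot, y to its left, z up, the work surface at z = 0. Lengths are in m, angles in rad, forces in N, time in s.
With the tool pointing down it reaches from about 0.2 to 0.875 m from the base axis. Payload 3.4 kg.
Tool frame: the origin (TCP) lies between the finger pads; the fingertips stand 25 mm ahead of it and the grasp point (between the pads) lies 6 mm ahead of it (r.nose_length is the z of the fingertips in the tool frame, in m); z points along the fingers, y is the line along which they close (so a half turn about z gives the same grasp; the last joint's range is limited). The gripper opens to 94 mm and grips with 3 to 60 N. Pads are 16 mm wide; open, the fingers measure 119 mm over their backs; the gripper's body (75 mm by 177 mm) begins 78 mm behind the grasp point.
Start: joints at [-0.121, 0.276, 1.505, -0, 1.361, -0.121], TCP at [0.575, -0, 0.23] pointing down, gripper open.
Joint ranges: [-2.89, 2.89], [-0.75, 2.08], [0.22, 2.7], [-1.18, 4.32], [0.11, 2.71], [-2.7, 2.7]. Speed limits (rad/s): [2.57, 2.57, 3.14, 3.14, 3.14, 3.14].

## Interface

Orientations are given as a unit quaternion [w, x, y, z].
In Python, from plant import r, gripper_to, inverse_kinematics, vision, models, telemetry gives the robot as it stands. Calls block until the motion is done:
- r.move_to(position, orientation): joint-space move of the TCP to a pose.
- r.move_l(position, rot=None, vel=0.15, guard=None): straight line of the TCP; rot=None keeps the orientation; vel is the mean speed in m/s. With guard (N) it stops when the force on the tool has changed by that much, and returns True; else False.
- r.movej(angles): joint-space move.
- gripper_to(opening, f_grip=None): finger opening in m; f_grip is the grip in N (None keeps the last); returns when the fingers have stopped.
- r.hold(seconds).
- inverse_kinematics(position, orientation): joint angles nearest the present ones, or None.
- vision.snapshot(name): name is "scene" or "side" or "wrist"; returns the picture (400x640x3 uint8, red, green, blue); there is no depth.
- vision.get_calibration(name): a dict with "fx", "fy", "cx", "cy" (pixels), "position" and "orientation" of the camera in the world. Camera axes: x right, y down, z forward; pixel columns grow to the right and rows downward; lengths in m; the calibration is good to about 2 mm. The wrist camera is an equidistant fisheye: a pixel r from the principal point sees the ray r / f radians off the axis. A picture is of the moment at which its call begins: read the wrist's pose just before it. get_calibration takes no time and is no camera call; for the wrist camera it gives the pose at the moment of the call.
A pose or a line that the arm cannot do raises r.PlanningError and nothing moves.
- r.sign_off(): hands the job in; it is judged then, once.
Trained networks look in the newest picture that a camera, given by its name, has taken for a name from the list of things; names that differ only in an ending like _2 or _b are one class to them, and where a whole thing is asked for, a point or a joint stands for the part that bears it (a point fixed in the world has none). Each returns a list of dicts, best first, with "score" (0 to 1); they miss things now and then, are a little off and sometimes report something else, mostly with a low value. They report only what shows in the picture. A call takes as long as a camera call. They do not tell look-alikes from the thing itself.
- models.boxes_of(thing, camera): "at" ([x, y, z] in m, in world coordinates, good to about 4 mm: the middle of the surface that is visible of it).
- models.regions_of(thing, camera): "pixels" (400x640 bool, what is visible of it).
- models.mark_of(thing, camera): "at" ([x, y, z] in m, in world coordinates, good to about 4 mm: a listed point, or the origin of a listed thing).
Readings, each from a call of its own:
- telemetry.current_t(): time.
- telemetry.current_joints(): joint angles.
- telemetry.current_dq(): joint speeds.
- telemetry.current_joint_efforts(): joint torques, N m.
- telemetry.current_ee_pos(): TCP position.
- telemetry.current_tool_rot(): TCP orientation.
- telemetry.current_wrist_force(): force on the tool from outside, world axes, zero at the start.
- telemetry.current_torque(): the same for the moment, N m.
- telemetry.current_opening(): finger opening in m.
- telemetry.current_finger_force(): force on a finger pad.
Only numpy, scipy, OpenCV 4.12 (cv2) and the standard library are available. Lean on these libraries where they do the work, as an engineer would, in place of code of your own. Each camera call takes 0.05 s, during which the arm holds its last target. There are 200 camera calls.

## Task

Lock up the blue parts chest: with the fingertips, turn the slotted orange disc on its top by one of its white pins until the slot lines up with the brass bar, then push the bar by its red tab through the slot until it is fully home in the keeper. Only push: do not lift the bar, and leave the small things on and around the chest where they are.

Things in the scene. Friction and masses are not known exactly. Their poses are not given: they have to be found in the camera images.
- chest: Blue parts chest with little labelled drawers, 300 x 200 x 100 mm, fixed to the bench; origin at the centre of its underside. Its x axis (along the 300 mm) is the way the bar is pushed to lock; z up. On its flat top (z 100 mm), all on the chest's y = 0 line, lie the lock's bar channel, then the round orange disc (axis at x 60 mm), then the keeper.
- channel_end (a point): Front end of the dark steel channel that guides the bar, at its floor: chest x 10 mm, z 110 mm. The channel runs back to chest x -140 mm, 16 mm wide inside, 30 mm outside, walls up to z 122 mm; a bridge covers its last 16 mm, up to z 130 mm.
- keeper_end (a point): Dark keeper block beyond the disc, chest x 100 to 126 mm, 36 mm wide, up to z 130 mm, with a 22 mm wide opening towards the bar. This point is on its inner end wall, chest x 114 mm, z 117 mm: here the bar's nose stops.
- disc (a joint): Turn of the orange locking disc, rad, counter-clockwise from above positive. At 0, and again at pi (3.14), the slot lines up with the bar; either will do. No stop between -3.5 and 6.6. It stays where it is left; turning it takes about 0.06 N m (2 to 3 N at a pin). The entering bar, round-nosed, itself centres the last 0.1 rad of error.
- disc_slot (a point): Point on the disc's vertical axis, level with its upper face, 124 mm above the bench; turns with the disc (72 mm across). Its x axis runs along the slot: 20 mm wide, 14.5 mm deep, open at both rims. Two white upright pins, 12 mm across, stand at +25 and -25 mm along its y axis and rise 42 mm above this point: push one sideways to turn the disc.
- bar: Brass locking bar with a red tab, loose in the channel, 14 x 14 mm in section, 0.2 to 0.4 kg. Origin on its underside (110 mm above the bench) below the tab's middle; x along the push; round nose tip at x 135 mm. It starts drawn back, nose just short of the disc; home is some 95 to 105 mm on, with the origin at chest x -21 mm. It takes 1 to 4 N to slide.
- bar_tab (a point): Point in the red upright tab on the bar's rear end, 32 mm above the bar's underside, so 142 mm above the bench at rest. The tab is 18 mm long (x, 9 mm either side of this point), 14 mm wide, its top 12 mm above this point; the bar's flat top lies 18 mm below it. Push on the tab's rear face.
- capacitor: Bystander, to be left alone: blue capacitor can, 25 mm across, 35 mm tall; origin at the centre of its underside (on top of the chest).
- relay: Bystander, to be left alone: small whitish relay, 29 x 22 x 20 mm; origin at the centre of its underside (on top of the chest).
- flux_bottle: Bystander, to be left alone: amber jar of flux, 40 mm across, 75 mm tall; origin at the centre of its underside.
- clock: Bystander, to be left alone: white twin-bell alarm clock, about 107 mm tall; origin at the centre of its underside.
- screwdriver: Bystander, to be left alone: screwdriver lying flat along its x axis on the bench.
- reel: Bystander, to be left alone: black component reel lying flat, 110 mm across, 12 mm thick; origin at the centre of its underside.
- bin: Bystander, to be left alone: yellow open parts bin, 90 x 120 x 45 mm; origin at the centre of its underside.
Things that resemble listed ones, but are neither listed nor needed, are in the scene too. Of the things that look like the bar, the smallest one is meant.

How it is judged:
On the way, in this order (a step that is already met when the one before it is completed fails the run):
1. the disc's slot is lined up with the bar while the bar is still short of home (angle between the x axis of disc_slot and the x axis of chest, either way round below 0.15 rad and x of bar_tab in the frame of chest below -0.045 m), for 0.1 s.
2. the bar is fully home in the keeper (x of bar_tab in the frame of chest above -0.028 m), for 0.2 s.
At the end, for the whole second after the job is handed in: The bar has gone through the disc's slot and is within 7 mm of the keeper's end wall, lying in its channel and at rest; the slot is within 0.15 rad of the bar's line (x of bar_tab in the frame of chest above -0.028 m and angle between the x axis of each of disc_slot, bar_tab and the x axis of chest, either way round below 0.15 rad and z of bar_tab in the frame of chest between 0.134 and 0.15 m and y of bar_tab in the frame of chest between -0.008 and 0.008 m and linear speed of bar below 0.02 m/s); the robot touches nothing.
It fails at once if the bar is lifted (its tab more than 20 mm above its resting height) (z of bar_tab in the frame of chest above 0.162 m).
It fails at once if one of the small things on or around the chest is moved more than 30 mm (distance of any of capacitor, relay, flux_bottle, clock, screwdriver, reel, bin from where it was at the start of the episode above 0.03 m).
It also fails if it takes over 45 s, if anything falls off the work surface, if the arm or the gripper's body presses on something with over 40 N, if the wrist force passes 120 N, or if a joint passes its speed limit or range.

## Working session

There is one attempt and no reset: what is moved stays moved. The work goes in short steps, each a Python script; the robot and the scene stay as the last script left them, time stands still between calls to the robot, and variables do not carry over. Pictures are saved under pics/ and viewed, at most 10 in all, crops included, and the job is handed in when it is done.

```bash
mkdir -p pics; ls
python3 - <<'E'
from plant import r, vision, models, telemetry
import cv2, numpy as np
for c in ["scene","side"]:
    im=vision.snapshot(c); cv2.imwrite(f"pics/{c}0.png",im[...,::-1])
    k=vision.get_calibration(c); print(c,{a:np.round(b,3).tolist() for a,b in k.items()})
    for n in ["chest","channel_end","keeper_end","disc_slot","bar","bar_tab","capacitor","relay","flux_bottle","clock"]:
        print(n,[(np.round(d["at"],3).tolist(),round(d["score"],2)) for d in models.mark_of(n,c)])
print(telemetry.current_t())
E
```

```text
pics
scene {'fx': 408.585, 'fy': 408.585, 'cx': 314.264, 'cy': 205.473, 'position': [0.95, -0.712, 0.976], 'orientation': [-0.359, 0.891, 0.255, -0.108]}
chest [([0.526, -0.093, -0.0], 0.68)]
channel_end [([0.529, -0.088, 0.11], 0.6), ([0.458, -0.077, 0.102], 0.42)]
keeper_end [([0.547, 0.011, 0.119], 0.9)]
disc_slot [([0.543, -0.037, 0.122], 0.89)]
bar [([0.708, -0.117, -0.002], 0.85), ([0.502, -0.213, 0.115], 0.65), ([0.193, -0.283, -0.001], 0.58)]
bar_tab [([0.502, -0.21, 0.141], 0.75), ([0.191, -0.286, 0.04], 0.62), ([0.704, -0.117, 0.041], 0.6)]
capacitor [([0.456, -0.078, 0.1], 0.42)]
relay [([0.586, -0.171, 0.099], 0.49)]
flux_bottle [([0.436, 0.414, -0.0], 0.66), ([0.549, 0.011, 0.118], 0.61)]
clock [([0.642, 0.382, -0.002], 0.49)]
side {'fx': 371.287, 'fy': 371.287, 'cx': 322.604, 'cy': 198.914, 'position': [0.272, -0.686, 0.747], 'orientation': [-0.406, 0.905, -0.116, 0.06]}
chest [([0.53, -0.1, -0.002], 0.92), ([0.765, 0.132, -0.002], 0.19)]
channel_end [([0.529, -0.086, 0.107], 0.8), ([0.528, -0.099, 0.0], 0.53), ([0.536, -0.038, 0.126], 0.52)]
keeper_end [([0.554, 0.018, 0.116], 0.9)]
disc_slot [([0.537, -0.034, 0.123], 0.57)]
bar [([0.503, -0.214, 0.106], 0.64), ([0.192, -0.281, -0.001], 0.6), ([0.705, -0.117, -0.001], 0.58), ([0.644, -0.412, 0.002], 0.41)]
bar_tab [([0.705, -0.116, 0.041], 0.96), ([0.505, -0.216, 0.142], 0.74), ([0.189, -0.283, 0.041], 0.67)]
capacitor [([0.455, -0.079, 0.099], 0.61), ([0.53, -0.101, 0.001], 0.59)]
relay [([0.503, -0.213, 0.108], 0.69), ([0.505, -0.215, 0.144], 0.6), ([0.588, -0.17, 0.105], 0.48)]
flux_bottle [([0.437, 0.42, 0.001], 0.82)]
clock [([0.645, 0.382, -0.001], 0.53)]
1.1
```

Run:
```python
import cv2,numpy as np
a=cv2.imread("pics/scene0.png");b=cv2.imread("pics/side0.png")
cv2.imwrite("pics/both.png",cv2.resize(np.vstack([a,b]),(480,600)))
```

```text
(no output)
```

View pics/scene0.png

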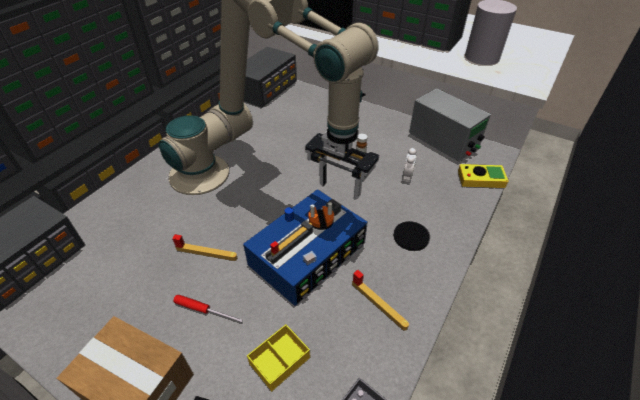

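View pics/side0.png

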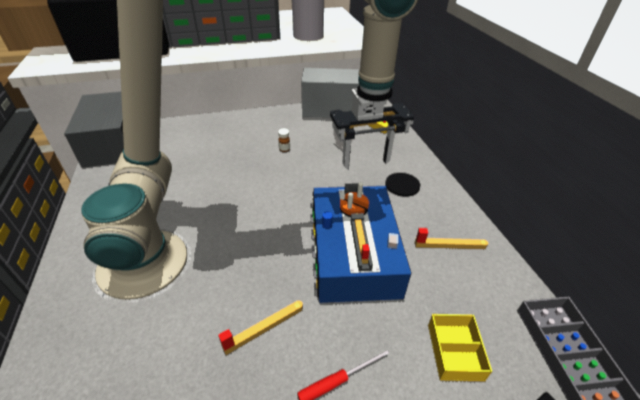

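The bar look-alikes are the long ones on the bench at scene (205,250) and (380,298). The one on the chest, with its tab at scene (275,247), is the smallest and sits in the channel, so it is the one to use. The disc is at (321,216). Next I'll fit the chest frame and check a rectified close-up, including the disc angle.

```bash
cat > h.py <<'E'
import numpy as np, cv2
from scipy.spatial.transform import Rotation as R
from plant import r, vision, models, telemetry, gripper_to, inverse_kinematics
def project(P,name,k=None):
    k=k or vision.get_calibration(name)
    q=k["orientation"]; c=R.from_quat([q[1],q[2],q[3],q[0]]).inv().apply(np.asarray(P)-k["position"])
    if name=="wrist":
        rr=np.hypot(c[:,0],c[:,1])+1e-9; s=np.arctan2(rr,c[:,2])/rr
        return np.c_[k["fx"]*c[:,0]*s+k["cx"],k["fy"]*c[:,1]*s+k["cy"]]
    return np.c_[k["fx"]*c[:,0]/c[:,2]+k["cx"],k["fy"]*c[:,1]/c[:,2]+k["cy"]]
def W(x,y,z,F):   # chest frame -> world, F=(x0,y0,yaw)
    c,s=np.cos(F[2]),np.sin(F[2])
    return np.stack([F[0]+c*x-s*y,F[1]+s*x+c*y,np.zeros_like(x)+z],-1)
def rectify(im,name,F,z,xr,yr,res,k=None):
    xs=np.arange(*xr,res); ys=np.arange(yr[1],yr[0],-res)
    X,Y=np.meshgrid(xs,ys); p=project(W(X,Y,z,F).reshape(-1,3),name,k).astype(np.float32).reshape(*X.shape,2)
    return cv2.remap(im,p[...,0],p[...,1],cv2.INTER_LINEAR)
E
python3 - <<'E'
from h import *
pts=np.array([[.526,-.093,0],[.530,-.100,0],[.529,-.088,.01],[.529,-.086,.01],[.547,.011,.114],[.554,.018,.114],[.543,-.037,.06],[.537,-.034,.06]])
from scipy.optimize import least_squares
F=least_squares(lambda F:(W(pts[:,2],0*pts[:,2],0,F)[:,:2]-pts[:,:2]).ravel(),[.53,-.1,1.36]).x
c,s=np.cos(F[2]),np.sin(F[2])
for t in ([.502,-.21],[.505,-.216]):
    d=np.array(t)-F[:2]; print("tab",d@[c,s],d@[-s,c])
print(F); np.save("F.npy",F)
rows=[]
for n in ["scene","side","wrist"]:
    k=vision.get_calibration(n); im=vision.snapshot(n)
    rows.append(np.hstack([rectify(im,n,F,z,(-.16,.14),(-.06,.06),.00078,k)[:, :] for z in (.124,.166)]))
o=np.vstack(rows); print(o.shape)
cv2.imwrite("pics/rect.png",o[...,::-1])
E
```

```text
tab -0.11664452898652114 0.0020708550685102148
tab -0.12191503437924936 -0.0020790573287847937
[ 0.52758509 -0.09617716  1.36744307]
(462, 770, 3)
```

View pics/rect.png

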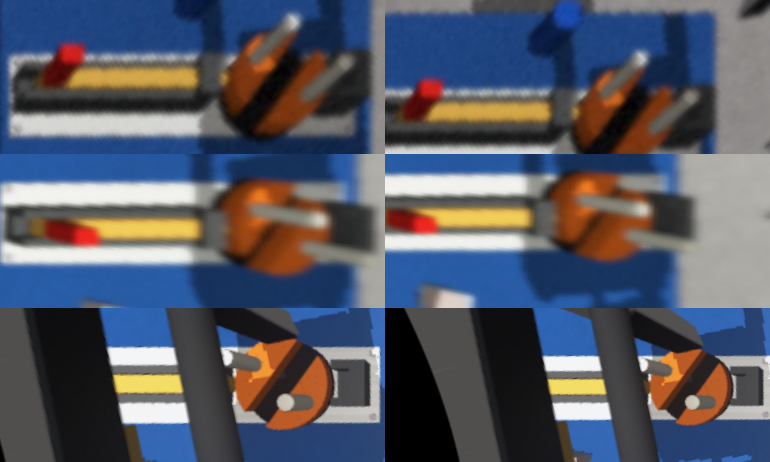

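The rectified wrist view shows the disc axis at about (284,384), which matches chest (61,0) mm. The slot runs (255,415)→(310,345), about +52°, and one pin is at (285,403). The chosen bar is confirmed in the channel. I'll push the -y pin clockwise from its +x side by about 50°.

```bash
cat >> h.py <<'E'
def down(a):   # tool x at world yaw a, z down
    m=np.array([[np.cos(a),np.sin(a),0],[np.sin(a),-np.cos(a),0],[0,0,-1]]).T.copy()
    m=np.column_stack([[np.cos(a),np.sin(a),0],[np.sin(a),-np.cos(a),0],[0,0,-1]])
    q=R.from_matrix(m).as_quat(); return [q[3],q[0],q[1],q[2]]
def look(F,fn):
    k=vision.get_calibration("wrist"); im=vision.snapshot("wrist")
    o=np.hstack([rectify(im,"wrist",F,z,(-.16,.14),(-.07,.07),.00078,k) for z in (.124,.166)])
    cv2.imwrite(fn,np.ascontiguousarray(o[...,::-1]))
E
cat > turn.py <<'E'
from h import *
F=np.load("F.npy"); N=r.nose_length; gap=.014  # pin radius + half finger
flip=None
def pose(slot,extra,z,flip):  # finger behind the -y pin (angle slot-90), pushing clockwise
    th=slot-np.pi/2; t=np.array([np.sin(th),-np.cos(th)])
    p=np.array([.06,0])+.025*np.array([np.cos(th),np.sin(th)])-t*(gap+extra)
    return W(p[0],p[1],z+N,F), down(F[2]+np.arctan2(t[1],t[0])+flip)
def pick(s0,s1):
    for f in (0,np.pi,-np.pi):
        js=[inverse_kinematics(*pose(s,.005,.138,f)) for s in np.linspace(s0,s1,4)]
        if all(j is not None for j in js):
            print(f,[np.round(j[5],2) for j in js]); 
            if max(abs(j[5]) for j in js)<2.6: return f
E
python3 - <<'E'
from turn import *
gripper_to(0.0)
d=np.deg2rad
f=pick(d(52),d(2))
r.move_to(*pose(d(52),.006,.20,f)); r.move_l(pose(d(52),.006,.138,f)[0],guard=6)
print(telemetry.current_ee_pos(),telemetry.current_t())
for s in range(50,4,-6):
    p,q=pose(d(s),0,.138,f)
    if r.move_l(p,q,vel=.05,guard=25): print("guard",s); break
print(s,telemetry.current_wrist_force(),telemetry.current_t())
p,q=pose(d(s),.008,.138,f); r.move_l(p,q)
p,q=pose(d(s),.008,.21,f); r.move_l(p,q)
p=W(.02,0.0,.23+N,F); r.move_l(p)
look(F,"pics/t1.png"); print(telemetry.current_t())
for c in ("scene","side","wrist"):
    if c!="wrist": vision.snapshot(c)
    print([(np.round(d["at"],3).tolist(),round(d["score"],2)) for n in("disc_slot","keeper_end","bar_tab","channel_end") for d in models.mark_of(n,c)])
E
```

```text
3.141592653589793 [np.float64(-0.84), np.float64(-0.56), np.float64(-0.27), np.float64(0.01)]
[ 0.54635845 -0.00599909  0.16328307] 3.9583
8 [-7.38179632e-04  2.05767276e+00  1.55446340e+00] 6.0583
7.6167
[([0.544, -0.036, 0.125], 0.87), ([0.409, -0.399, -0.005], 0.6), ([0.505, -0.216, 0.114], 0.33), ([0.55, 0.012, 0.121], 0.76), ([0.706, -0.12, 0.044], 0.95), ([0.189, -0.283, 0.041], 0.75), ([0.501, -0.208, 0.146], 0.56), ([0.524, -0.086, 0.108], 0.7), ([0.438, 0.416, -0.002], 0.56), ([0.528, -0.099, -0.0], 0.43)]
[([0.538, -0.034, 0.125], 0.76), ([0.551, 0.017, 0.114], 0.94), ([0.505, -0.213, 0.144], 0.81), ([0.703, -0.117, 0.045], 0.69), ([0.188, -0.281, 0.039], 0.59), ([0.527, -0.084, 0.11], 0.56)]
[([0.54, -0.035, 0.123], 0.94), ([0.76, 0.126, 0.004], 0.68), ([0.192, -0.283, 0.042], 0.92), ([0.707, -0.114, 0.042], 0.57), ([0.555, 0.015, 0.122], 0.44), ([0.53, -0.084, 0.111], 0.7)]
```

View pics/t1.png

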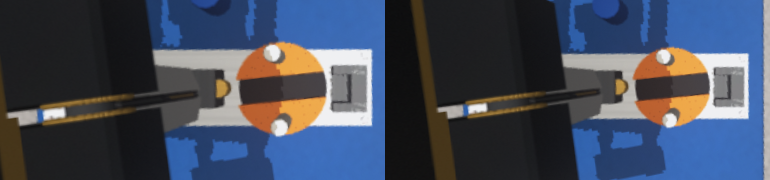

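The rectified view shows the pin tops at (664,57) and (669,120), and the slot is still about +4.5° off with 8° commanded. I'll push about 4° more, recheck, then push the bar.

Run:
```python
from turn import *
d=np.deg2rad; f=np.pi
r.move_l(pose(d(10),.010,.21,f)[0],pose(d(10),.010,.21,f)[1],vel=.2)
r.move_l(pose(d(10),.010,.138,f)[0],guard=6)
for s in (8,3.7):
    p,q=pose(d(s),0,.138,f); print(r.move_l(p,q,vel=.03,guard=25))
p,q=pose(d(4),.008,.138,f); r.move_l(p,q)
p,q=pose(d(4),.008,.21,f); r.move_l(p,q)
r.move_l(W(.02,0.0,.23+N,F)); look(F,"pics/t2.png")
# get ready above, behind the tab
q=down(F[2])if 0 else telemetry.current_tool_rot()
a=down(F[2]); b=down(F[2]+np.pi)
for o in (a,b):
    j=inverse_kinematics(W(-.150,0,.132+N,F),o); print(None if j is None else np.round(j,2))
print(telemetry.current_t())
```

```text
False
False
[-0.58  0.3   1.67 -0.    1.18 -0.38]
None
11.7917
```

View pics/t2.png

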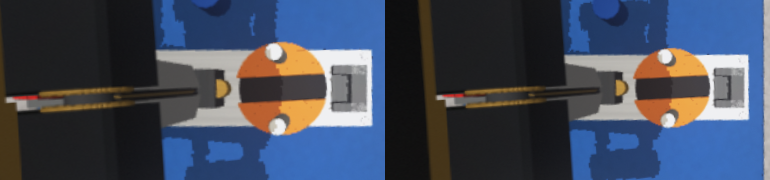

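The slot is now within about 1.5° of the bar line (pin tops (666,57) and (668,120)). Next: push the bar.

Run:
```python
from turn import *
q=down(F[2]); c=np.array([np.cos(F[2]),np.sin(F[2])])
tx=lambda:(np.array(telemetry.current_ee_pos())[:2]-F[:2])@c
r.move_l(W(-.152,0,.23+N,F),q,vel=.2)
print(r.move_l(W(-.152,0,.132+N,F),vel=.1,guard=6))
for x,v in ((-.055,.06),(-.028,.02)):
    g=r.move_l(W(x,0,.132+N,F),vel=v,guard=18); print(g,tx(),telemetry.current_wrist_force())
    if g: break
r.hold(.3)
x=tx(); r.move_l(W(x-.02,0,.132+N,F)); r.move_l(W(x-.02,0,.23+N,F))
r.hold(.2)
print(telemetry.current_t())
r.move_l(W(-.09,0,.30+N,F),vel=.2)
k=vision.get_calibration("wrist"); im=vision.snapshot("wrist"); a=vision.snapshot("scene"); b=vision.snapshot("side")
o=np.vstack([np.hstack([rectify(i,n,F,z,(-.16,.14),(-.07,.07),.00078,kk) for z in (.124,.154)]) for i,n,kk in ((im,"wrist",k),(a,"scene",None),(b,"side",None))])
cv2.imwrite("pics/p1.png",np.ascontiguousarray(o[...,::-1]))
for n in("scene","side"):
  for d in models.mark_of("bar_tab",n):
    v=np.array(d["at"])-[*F[:2],0]; print(n,v[:2]@c,v[2],d["score"])
```

```text
False
False -0.055106821034748225 [-0.52540507 -1.84833153 -0.30480718]
True -0.039515413071241214 [-0.56842559 -2.24970522  1.88051524]
18.2917
scene -0.2524839984318457 0.0401 0.85
scene -0.01953772116214005 0.1418 0.81
scene 0.017144384029981037 0.0394 0.6
side 0.016467921091317124 0.0423 0.75
side -0.24862396747897217 0.0384 0.63
side -0.024205400500006292 0.1442 0.6
```

View pics/p1.png

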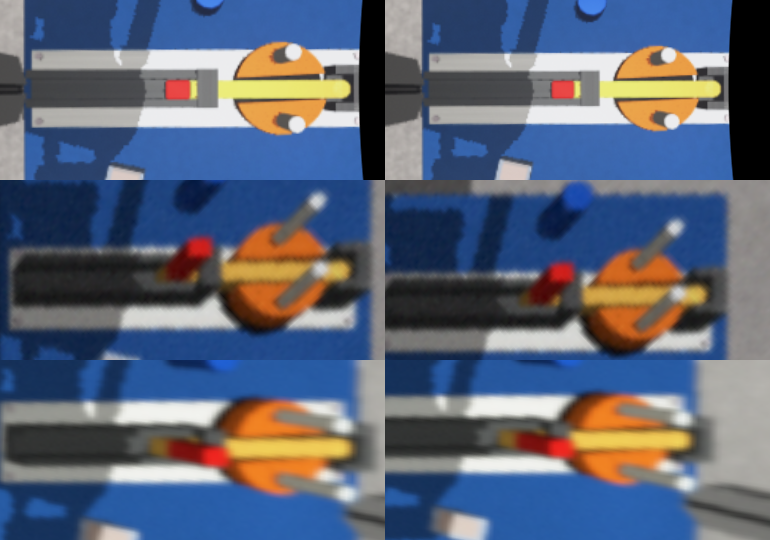

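The bar's nose is at (350,90), about chest x 113 mm. The tab is at x ≈ -21 mm, the push ended on the hard stop, and the small things haven't moved. The bar is home and the arm is clear, so I'm handing it in.

```bash
python3 -c "
from plant import r
print(r.sign_off())"
```

```text
the job is handed in; nothing more can be done
None
```

The disc slot is lined up, the bar is pushed fully home in the keeper (tab at about chest x -21 mm by camera), and the job is handed in at roughly 20 s of the 45 s; no verdict came back.

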